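# Clamp the middle bottle in the shaker clamp

### The arm

A 6-joint arm with a two-finger parallel gripper is mounted at the origin on the work surface. World frame = base frame: x ahead of the robot, y to its left, z up, the work surface at z = 0. Lengths are in m, angles in degrees, forces in N, time in s.
With the tool pointing down it reaches from about 0.375 to 0.9 m from the base axis. Payload 3.1 kg.
Tool frame: the origin (TCP) lies between the finger pads; the fingertips stand 11 mm ahead of it and the grasp point (between the pads) lies 8 mm behind it; x points along the fingers, y is the direction in which the jaws open and shut, and the axes are right-handed (so a half turn about x gives the same grasp; the last joint's range is limited). The gripper opens to 87 mm and grips with 3 to 60 N. Pads are 19 mm wide; open, the fingers measure 117 mm over their backs; the gripper's body (75 mm by 190 mm) begins 51 mm behind the grasp point.
Start: joints at [-84.712, 30.224, 82.088, -0, 67.689, -10.227], TCP at [0.167, -0.602, 0.234] pointing down, gripper open.
Joint ranges: [-176.69, 176.69], [-43.24, 126.21], [12.49, 139.97], [-82, 262], [0, 151.66], [-163.58, 163.58]. Speed limits (degrees/s): [159.86, 159.86, 180, 180, 180, 180].

### API

Orientations are given as a 3x3 rotation matrix whose columns are the frame's x, y, z axes.
In Python, from rig import bot gives the robot as it stands.
- The arm moves only by the shell command python3 -m inch 'ROWS' [OPENING]. ROWS is a JSON object of lists of equal length, an entry for each row: "dp": the shift along the tool's x, y, z in mm, a list of three; "yaw": the turn about the tool's x in degrees. In form: {"dp": [[tx, ty, tz], ...], "yaw": [yaw, ...]}. A call has 1 to 20 rows; each row shifts and turns the commanded pose from where the row before left it, along the tool's axes as they then stand; what a row does not reach is not made up. A row lasts 1/12 s, in which the tool goes at most 41.7 mm and 7.16 degrees, less where a joint would pass 70% of its speed; a pose out of reach is approached as far as the arm can. A call is refused whole if a number of a shift passes 41.7 or a number of a turn 7.16, either way. A call with a gripper value outside its range is refused whole. OPENING is the finger opening in mm, from 0 to 87, set as the call begins (- or left out, the last holds). The fingers move at their own pace and stop on an object; the grip force is fixed at half the most. Time passes only in rows, so rows that do not move let the fingers close. It gives the time, the measured TCP pose, the force and the opening at its end, in the units of the state.
- bot.read_state(): the state, without advancing time (a new reading comes with each control period).
- bot.capture(name): name is "side" or "top" or "wrist"; returns a dict with "color" (480x640x3 uint8, red, green, blue), "intrinsics" (3x3 intrinsics, pixels), "pose" (4x4, takes a point from camera to world coordinates). Camera axes: x right, y down, z forward; pixel columns grow to the right and rows downward; lengths in m; the calibration is good to about 2 mm. A picture is of the moment at which its call begins. There is no depth.
- bot.hand_in(): hands the job in, once; it reports no verdict.
The state is a dict: "time_s": time; "joint_positions": joint angles; "qvel": joint speeds; "tau": joint torques, N m; "position": TCP position; "tcp_rot": TCP orientation; "force": force on the tool from outside, world axes, zero at the start; "moment": the same for the moment, N m; "opening": opening from 0.0 (shut) to 1.0 (fully open).
Only numpy, scipy, OpenCV 4.12 (cv2) and the standard library are available. Lean on these libraries where they do the work, as an engineer would, in place of code of your own. Each camera call takes 0.05 s, during which the arm holds its last target.

### The job

Stand the middle-sized of the three amber bottles upright between the open jaws of the white clamp and let go of it; then turn the black handwheel clockwise, rather more than a full turn, until it comes up against its end stop and the jaws hold the bottle. Do not force the wheel against its stop or lean on the clamp, which stands loose and must not be shoved along the bench, and leave the other bottles and things where they are.

Things in the scene. Friction and masses are not known exactly. Their poses are not given: they have to be found in the camera images.
- clamp: white bottle clamp, 5 kg, standing loose on rubber feet; base 160 x 360 mm, floor 25 mm above the bench. Origin: centre of its underside; z up, y along its length. At the -y end a fixed 120 degree aluminium V opens to +y (apex at y = -132 mm); at the +y end a grey gearbox (top at 80 mm) carries the handwheel. Jaws are 25 to 80 mm above the bench
- station (a point): point on the clamp's bottle floor (25 mm above the bench, clamp y = -95 mm) where the centre of the underside of the medium bottle comes to rest once clamped against the V; while the jaws are open the bottle can stand up to about 20 mm further towards the wheel (clamp +y)
- jaw: moving aluminium jaw, 20 mm thick; tightening drives it towards the V (clamp -y), 4 mm per radian of the wheel. Axes as the clamp. Origin: centre of its back face, 55 mm above the bench, clamp y = 0 fully open and about -29 mm at the wheel's stop. An orange sprung pad, 75 mm wide, its face 42 mm from the origin towards the V, yields up to 12 mm
- wheel: black handwheel lying level, clockwise from above tightens; rim 170 mm across (centre line), 16 mm thick; three round spokes 14 mm thick, one red; hub 36 mm across. Origin: its centre, 125 mm above the bench, at mid rim and spokes; z up, x along the red spoke, others at +-120 degrees. 45 mm free below. Turns with 0.25 N m; after rather more than a full turn a firm end stop
- bottle_small: amber bottle 52 mm in diameter, same shape: amber body, white label, body 82 mm high, then a shoulder up to the neck; round blue-green screw cap 46 mm in diameter whose side runs from 103 to 135 mm above the underside (whole height 135 mm). Origin at the centre of the underside, z up.
- bottle_medium: amber bottle 64 mm in diameter, 0.2 to 0.45 kg, same shape: amber body, white label, body 82 mm high, then a shoulder up to the neck; round blue-green screw cap 46 mm in diameter whose side runs from 103 to 135 mm above the underside (whole height 135 mm). Origin at the centre of the underside, z up.
- bottle_large: amber bottle 76 mm in diameter, same shape: amber body, white label, body 82 mm high, then a shoulder up to the neck; round blue-green screw cap 46 mm in diameter whose side runs from 103 to 135 mm above the underside (whole height 135 mm). Origin at the centre of the underside, z up.
- petri: stack of three pale petri dishes, 90 mm across, 42 mm high. Origin at its underside; a bystander
- funnel: steel filter funnel standing on the bench, 80 mm across, 108 mm high. Origin at its underside; a bystander
- pen: dark blue marker pen lying on the bench, 135 mm long. Origin at its underside; a bystander
- cap: spare blue-green bottle cap, 46 mm across, 30 mm high. Origin at its underside; a bystander
- washbottle: white wash bottle with a red top and a thin spout, 68 mm across, 185 mm high. Origin at its underside; a bystander

How it is judged (in metres and radians):
On the way, in this order (a step that is already met when the one before it is completed fails the run):
1. the medium bottle stands upright and let go on the clamp's floor between the V and the still open jaw (angle between bottle_medium's own z axis and vertical below 0.08 rad and x of bottle_medium in the frame of station between -0.02 and 0.02 m and z of bottle_medium in the frame of station between -0.004 and 0.004 m and y of bottle_medium in the frame of station between -0.006 and 0.026 m and contact force between the fingers and bottle_medium below 0.3 N and linear speed of bottle_medium below 0.02 m/s and y of jaw in the frame of clamp above -0.01 m), for 0.2 s.
2. the wheel has been turned to its end stop: the jaw is fully forward (within 1.2 mm, 0.3 rad of the wheel) and the bottle is pressed into the V (y of jaw in the frame of clamp below -0.0276 m and contact force between clamp and bottle_medium above 3 N), for 0.1 s.
At the end, for the whole second after the job is handed in: The medium bottle stands upright (within 0.08 rad) on the clamp's floor, within 5 mm of its seat along the clamp and 20 mm across, pressed against the clamp with more than 3 N, at rest; the jaw is within 1.2 mm of its fully forward position (wheel at its stop) (all of step 2 and angle between bottle_medium's own z axis and vertical below 0.08 rad and x of bottle_medium in the frame of station between -0.02 and 0.02 m and z of bottle_medium in the frame of station between -0.004 and 0.004 m and y of bottle_medium in the frame of station between -0.005 and 0.005 m and linear speed of bottle_medium below 0.01 m/s); the robot touches nothing.
It fails at once if the clamp is shoved more than 15 mm along the bench (distance of any of station, wheel from where it was at the start of the episode above 0.015 m).
It fails at once if the small or large bottle or a bystander is moved more than 30 mm (distance of any of bottle_small, bottle_large, petri, funnel, pen, cap, washbottle from where it was at the start of the episode above 0.03 m).
It also fails if it takes over 64 s, if anything falls off the work surface, if the arm or the gripper's body presses on something with over 40 N, if the wrist force passes 120 N, or if a joint passes its speed limit or range.

## Working session

There is one attempt and no reset: what is moved stays moved. The work goes in short steps, Python scripts to look and compute and a shell command to move; the robot and the scene stay as the last step left them, time stands still between calls to the robot, and variables do not carry over. Pictures are saved under pics/ and viewed, and the job is handed in when it is done.

```bash
ls; mkdir -p pics
python3 - <<'E'
from rig import bot
import cv2,numpy as np,pickle
s=bot.read_state();print(s)
d={}
for n in ["side","top","wrist"]:
    c=bot.capture(n);d[n]=c
    cv2.imwrite(f"pics/{n}0.png",c["color"][:,:,::-1]);print(n,c["intrinsics"].round(1).tolist(),c["pose"].round(3).tolist())
pickle.dump(d,open("cams0.pkl","wb"))
E
```

```text
pics
{'time_s': 0.0, 'joint_positions': array([-8.47118106e+01,  3.02791800e+01,  8.21556691e+01, -1.18834331e-03,
        6.76876400e+01, -1.02262802e+01]), 'qvel': array([ 0.13601155,  0.02568585,  0.03555659,  0.00073553,  0.14325695,
       -0.04888107]), 'tau': array([ 9.57114789e-04, -4.40029299e+01, -1.76596963e+01,  6.32543396e-02,
        5.80909266e-02, -1.62031561e-04]), 'position': array([ 0.16714442, -0.60151306,  0.23257328]), 'tcp_rot': array([[-2.16140200e-04,  2.67489105e-01, -9.63560860e-01],
       [ 2.12696706e-03, -9.63558580e-01, -2.67488950e-01],
       [-9.99997715e-01, -2.10727733e-03, -3.60676772e-04]]), 'force': array([-0.63232189,  0.38314946, -0.04591216]), 'moment': array([ 0.03570432, -0.0584835 ,  0.01466845]), 'opening': 0.9967722505158478}
side [[464.6, 0.0, 323.2], [0.0, 464.6, 242.7], [0.0, 0.0, 1.0]] [[-0.832, -0.305, 0.463, 0.029], [-0.554, 0.443, -0.704, 0.87], [0.01, -0.843, -0.538, 0.718], [0.0, 0.0, 0.0, 1.0]]
top [[455.5, 0.0, 321.8], [0.0, 455.5, 236.5], [0.0, 0.0, 1.0]] [[0.009, -0.995, 0.104, 0.471], [-1.0, -0.012, -0.025, 0.076], [0.026, -0.104, -0.994, 1.07], [0.0, 0.0, 0.0, 1.0]]
wrist [[383.3, 0.0, 317.8], [0.0, 383.3, 233.2], [0.0, 0.0, 1.0]] [[0.267, -0.935, -0.234, 0.231], [-0.964, -0.26, -0.063, -0.583], [-0.002, 0.242, -0.97, 0.383], [0.0, 0.0, 0.0, 1.0]]
```

View pics/side0.png

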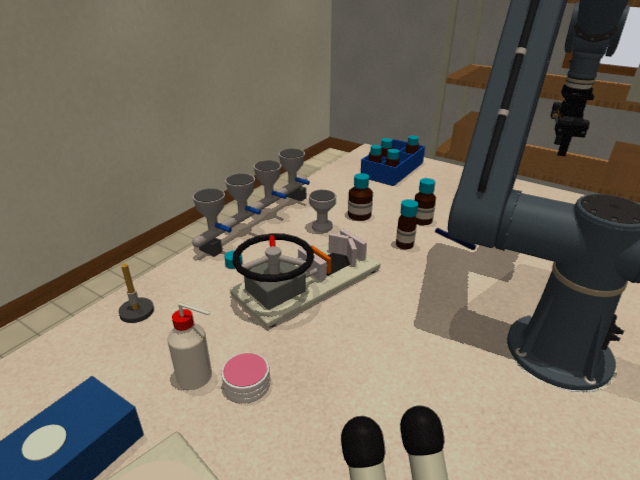

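View pics/top0.png

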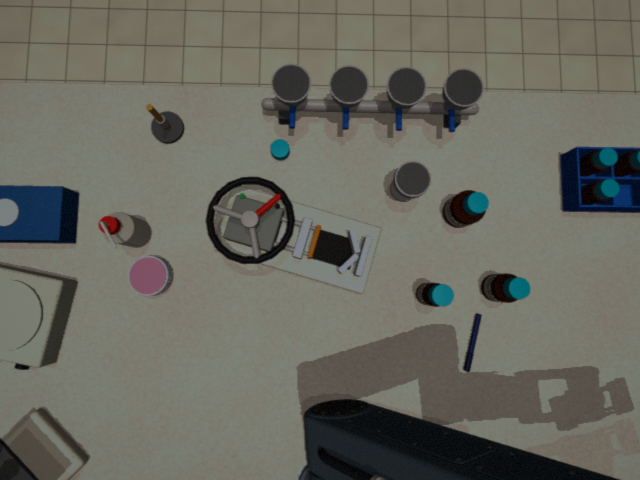

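View pics/wrist0.png

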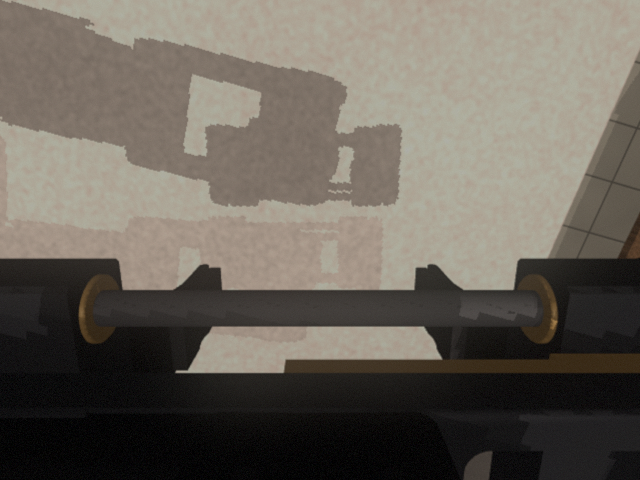

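The top view shows the clamp with the wheel hub near (249,219), V near (355,253), red spoke toward (280,197), and bottles with caps at (475,203), (515,288), (440,295). Next I'll crop closer.

Run:
```python
import cv2,pickle
d=pickle.load(open("cams0.pkl","rb"))
t=d["top"]["color"][:,:,::-1]
cv2.imwrite("pics/t_b.png",cv2.resize(t[170:330,400:560],None,fx=4.5,fy=3.75*1.2-0.75,interpolation=2) if 0 else cv2.resize(t[180:320,400:560],None,fx=4,fy=4,interpolation=2))
cv2.imwrite("pics/t_c.png",cv2.resize(t[165:305,195:395],None,fx=4,fy=4,interpolation=2))
s=d["side"]["color"][:,:,::-1]
cv2.imwrite("pics/s_b.png",cv2.resize(s[165:255,330:470],None,fx=5,fy=5,interpolation=2))
```

```text
(no output)
```

View pics/t_b.png

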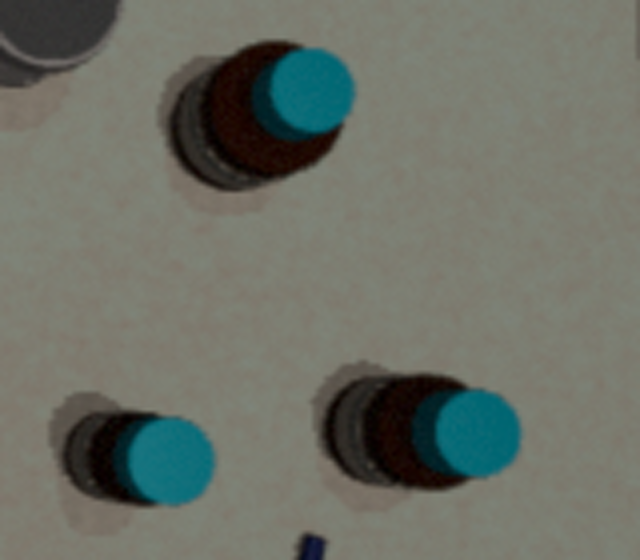

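View pics/t_c.png

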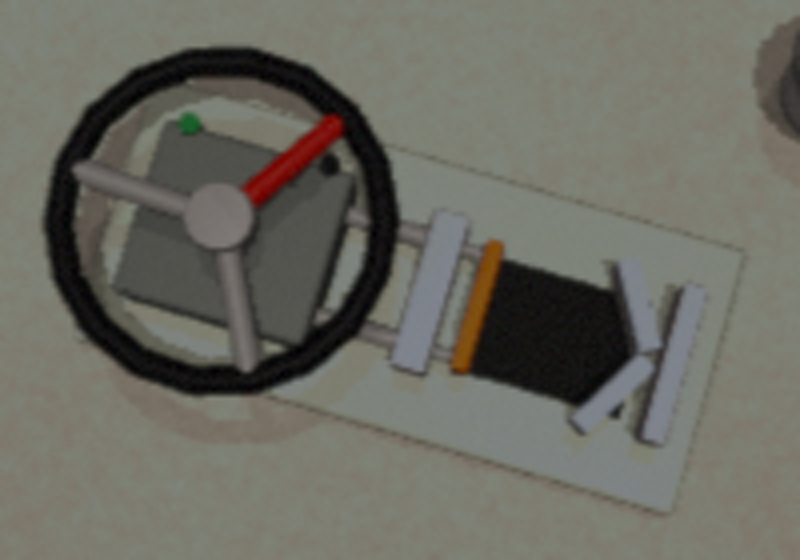

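View pics/s_b.png

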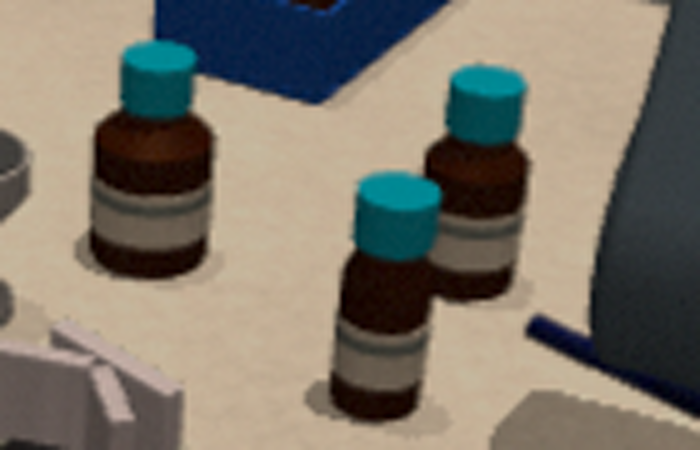

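Medium bottle cap top centre is at top crop (478,433), i.e. pixel (519.1,287.9), and side crop (486,84); rear bottle is largest, near one smallest. Now I'll locate the clamp from the hub, rim, V, jaw and base corners.

```bash
cat > h.py <<'E'
import numpy as np,pickle
def ray(c,u,v,z):
    K=c["intrinsics"];T=c["pose"]
    d=T[:3,:3]@np.linalg.solve(K,[u,v,1.]);o=T[:3,3]
    return (o+d*(z-o[2])/d[2])
def proj(c,p):
    T=c["pose"];q=T[:3,:3].T@(np.asarray(p)-T[:3,3]);q=c["intrinsics"]@q;return q[:2]/q[2]
def tri(cs,uvs):
    A=[];b=[]
    for c,(u,v) in zip(cs,uvs):
        d=c["pose"][:3,:3]@np.linalg.solve(c["intrinsics"],[u,v,1.]);d/=np.linalg.norm(d)
        P=np.eye(3)-np.outer(d,d);A.append(P);b.append(P@c["pose"][:3,3])
    return np.linalg.lstsq(np.vstack(A),np.hstack(b),rcond=None)[0]
E
python3 - <<'E'
from h import *
np.set_printoptions(precision=4,suppress=True)
d=pickle.load(open("cams0.pkl","rb"));t=d["top"];s=d["side"]
tc=lambda x,y:((x+.5)/4-.5+195,(y+.5)/4-.5+165)
tb=lambda x,y:((x+.5)/4-.5+400,(y+.5)/4-.5+180)
sb=lambda x,y:((x+.5)/5-.5+330,(y+.5)/5-.5+165)
for n,a,b in [("med",(478,433),(487,84)),("small",(171,461),(399,190)),("large",(312,92),(159,57))]:
    print(n,ray(t,*tb(*a),.135),ray(s,*sb(*b),.135),tri([t,s],[tb(*a),sb(*b)]))
for n,p,z in [("hub",(218,214),.14),("rim",(222,220),.125),("apexV",(638,352),.08),("c1",(745,252),.02),("c2",(668,513),.02),("c1z25",(745,252),.025),("jawL",(455,211),.08),("jawR",(409,374),.08),("redtip",(337,122),.125),("s2",(85,168),.125),("s3",(249,366),.125),("padL",(495,243),.08),("padR",(462,372),.08)]:
    print(n,ray(t,*tc(*p),z))
E
```

```text
med [ 0.4667 -0.3554  0.135 ] [ 0.465  -0.3482  0.135 ] [ 0.4673 -0.3568  0.1312]
small [ 0.451  -0.1957  0.135 ] [ 0.4506 -0.1943  0.135 ] [ 0.4511 -0.1959  0.1342]
large [ 0.6438 -0.2738  0.135 ] [ 0.6435 -0.2704  0.135 ] [ 0.6447 -0.2741  0.1333]
hub [0.6041 0.2024 0.14  ]
rim [0.6031 0.2023 0.125 ]
apexV [ 0.5397 -0.0195  0.08  ]
c1 [ 0.6029 -0.0877  0.02  ]
c2 [ 0.4516 -0.0427  0.02  ]
c1z25 [ 0.6023 -0.0869  0.025 ]
jawL [0.616  0.0812 0.08  ]
jawR [0.5264 0.105  0.08  ]
redtip [0.6558 0.1434 0.125 ]
s2 [0.6296 0.2742 0.125 ]
s3 [0.5271 0.1865 0.125 ]
padL [0.5986 0.0591 0.08  ]
padR [0.5278 0.0763 0.08  ]
```

Fixes so far: medium bottle at about (0.467,-0.356). The clamp's +y axis is about (0.28,0.96), the station about (0.551,0.016) and the wheel centre about (0.6035,0.202). I'll move above the bottle, holding yaw constant.

```bash
python3 -m inch '{"dp":[[0,-11.1,-25.3],[0,-11.1,-25.3],[0,-11.1,-25.3],[0,-11.1,-25.3],[0,-11.1,-25.3],[0,-11.1,-25.3],[0,-11.1,-25.3],[0,-11.1,-25.3],[0,-11.1,-25.3],[0,-11.1,-25.3],[0,-11.1,-25.3],[0,-11.1,-25.3],[0,-11.1,-25.3],[0,-11.1,-25.3],[0,0,0],[0,0,0],[0,0,0]],"yaw":[0,0,0,0,0,0,0,0,0,0,0,0,0,0,0,0,0]}' 87
python3 - <<'E'
from rig import bot
import cv2,pickle
from h import *
c=bot.capture("wrist");pickle.dump(c,open("w1.pkl","wb"));cv2.imwrite("pics/w1.png",c["color"][:,:,::-1])
t=bot.capture("top");cv2.imwrite("pics/t1.png",t["color"][:,:,::-1])
s=bot.read_state();print(s["position"],s["tcp_rot"].round(4).tolist(),s["joint_positions"].round(1),s["force"])
print(proj(c,[.467,-.356,.135]))
E
```

```text
time_s: 1.57
position: [0.4665, -0.3578, 0.2333]
tcp_rot: [[-0.001, 0.268, -0.963], [-0.0, -0.963, -0.268], [-1.0, -0.0, 0.001]]
force: [-0.9, -0.3, -0.0]
opening: 1.0
[ 0.46606455 -0.35843745  0.23339812] [[-0.0006, 0.2663, -0.9639], [0.0, -0.9639, -0.2663], [-1.0, -0.0002, 0.0006]] [-48.4  27.4  87.5  -0.   65.1  26.1] [-0.33459208  0.19015093 -0.60846423]
[316.34501811 238.45582072]
```

View pics/w1.png

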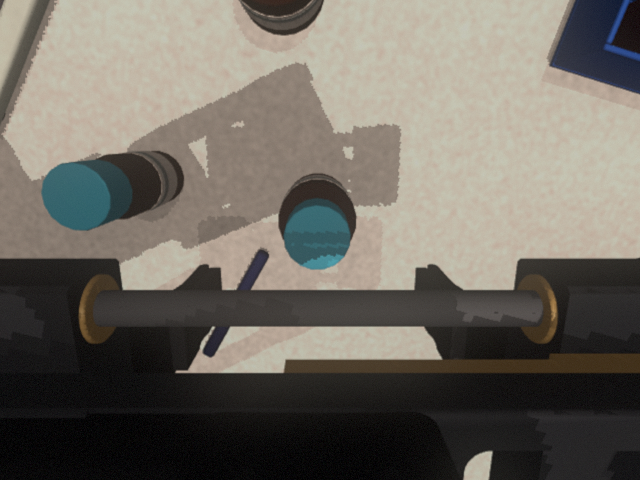

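Wrist view: the medium cap is centred at (317,234) and was predicted at (316,238), so the hand is over it within 2 mm. I'll descend and grip the cap.

```bash
python3 -m inch '{"dp":[[15,0,0],[20,0,0],[20,0,0],[20,0,0],[20,0,0],[15,0,0],[9,0,0],[0,0,0],[0,0,0]],"yaw":[0,0,0,0,0,0,0,0,0]}' && python3 -m inch '{"dp":[[0,0,0],[0,0,0],[0,0,0],[0,0,0],[0,0,0],[0,0,0],[0,0,0],[0,0,0]],"yaw":[0,0,0,0,0,0,0,0]}' 25
python3 - <<'E'
from rig import bot
import cv2,pickle
c=bot.capture("side");cv2.imwrite("pics/s2.png",cv2.resize(c["color"][140:280,320:500,::-1],None,fx=4,fy=4))
print(bot.read_state()["opening"],bot.read_state()["force"])
E
```

```text
time_s: 2.42
position: [0.4665, -0.3584, 0.1145]
tcp_rot: [[-0.0, 0.266, -0.964], [0.0, -0.964, -0.266], [-1.0, -0.0, 0.0]]
force: [1.0, 0.3, 0.8]
opening: 1.002
time_s: 3.08
position: [0.4669, -0.3575, 0.1146]
tcp_rot: [[-0.0, 0.268, -0.964], [0.0, -0.964, -0.268], [-1.0, -0.0, 0.0]]
force: [0.1, 0.5, 1.2]
opening: 0.519
0.5234589219595782 [0.05449882 0.62280537 1.45209958]
```

View pics/s2.png

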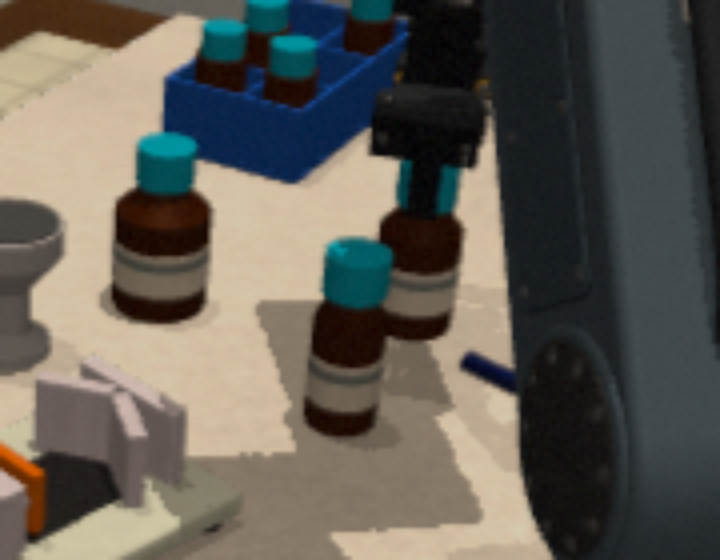

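Gripped: the opening is 45 mm, matching the cap, and the pads are on its side. I'll lift clear of the small bottle and carry it over the clamp.

```bash
python3 -m inch '{"dp":[[-5,0,0],[-15,0,0],[-25,0,0],[-25,0,0],[-25,0,0],[-25,0,0],[-25,0,0],[-15,0,0],[-5,0,0],[0,0,0]],"yaw":[0,0,0,0,0,0,0,0,0,0]}' && python3 -m inch '{"dp":[[0,-9.3,-5],[0,-18.6,-10],[0,-22.3,-12],[0,-22.3,-12],[0,-22.3,-12],[0,-22.3,-12],[0,-22.3,-12],[0,-22.3,-12],[0,-22.3,-12],[0,-22.3,-12],[0,-22.3,-12],[0,-22.3,-12],[0,-22.3,-12],[0,-22.3,-12],[0,-22.3,-12],[0,-18.6,-10],[0,-9.3,-5],[0,0,0],[0,0,0]],"yaw":[0,0,0,0,0,0,0,0,0,0,0,0,0,0,0,0,0,0,0]}'
python3 - <<'E'
from rig import bot
import cv2,pickle
for n in ["side","top","wrist"]:
    c=bot.capture(n);cv2.imwrite(f"pics/{n}3.png",c["color"][:,:,::-1]);pickle.dump(c,open(f"{n}3.pkl","wb"))
s=bot.read_state();print(s["position"],s["opening"],s["force"],s["joint_positions"].round(1))
E
```

```text
time_s: 3.97
position: [0.4671, -0.3579, 0.2804]
tcp_rot: [[0.001, 0.268, -0.964], [-0.001, -0.964, -0.268], [-1.0, 0.002, -0.001]]
force: [0.2, -0.5, -5.0]
opening: 0.524
time_s: 5.55
position: [0.5527, 0.0254, 0.2783]
tcp_rot: [[-0.003, 0.269, -0.963], [-0.001, -0.963, -0.269], [-1.0, -0.0, 0.003]]
force: [0.1, -1.6, -3.9]
opening: 0.519
[0.55325246 0.02404731 0.27907834] 0.5185321146127265 [-0.5749188   0.58345063 -4.98791901] [-9.1 21.8 89.2 -0.  69.1 65.5]
```

View pics/side3.png

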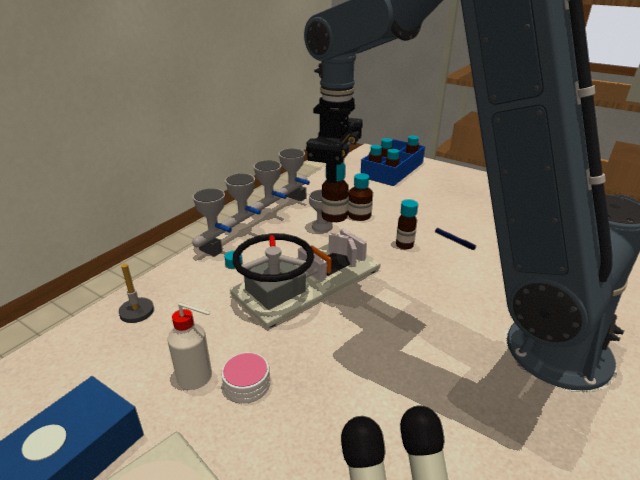

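View pics/wrist3.png

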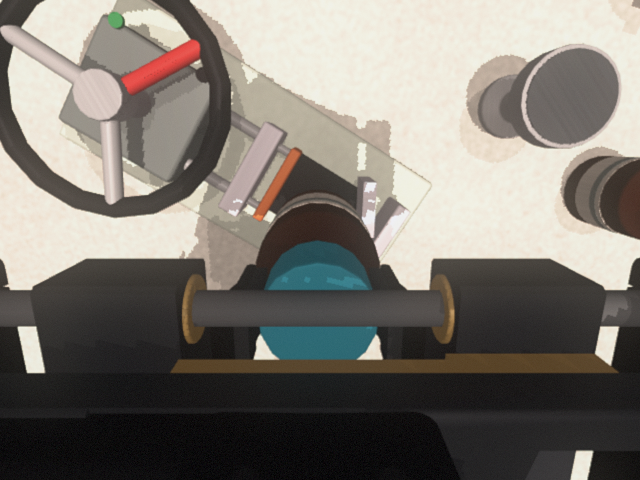

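```bash
python3 - <<'E'
from h import *
c=pickle.load(open("wrist3.pkl","rb"));s=pickle.load(open("side3.pkl","rb"))
print("hub",ray(c,99,94,.14),"corner1",ray(c,431,184,.02),"jawback/top",ray(c,252,168,.08))
print("side apexV",ray(s,352,250,.08), proj(s,[.54,-.0195,.08]),"capC",ray(c,320,300,.30-.0))
print(proj(c,[.54,-.0195,.08]),proj(c,[.551,.016,.025]),proj(s,[.6035,.202,.14]))
E
python3 -c "
import cv2;i=cv2.imread('pics/side3.png');cv2.imwrite('pics/s3c.png',cv2.resize(i[215:335,220:400],None,fx=4,fy=4,interpolation=2))"
```

```text
hub [0.60448302 0.20105196 0.14      ] corner1 [ 0.6026287  -0.08672567  0.02      ] jawback/top [0.57542991 0.09260495 0.08      ]
side apexV [0.50041004 0.02150791 0.08      ] [346.94391843 238.06238089] capC [0.56225642 0.02658854 0.3       ]
[359.50061367 236.72088675] [325.29370333 205.52660558] [272.89205749 249.88602262]
```

View pics/s3c.png

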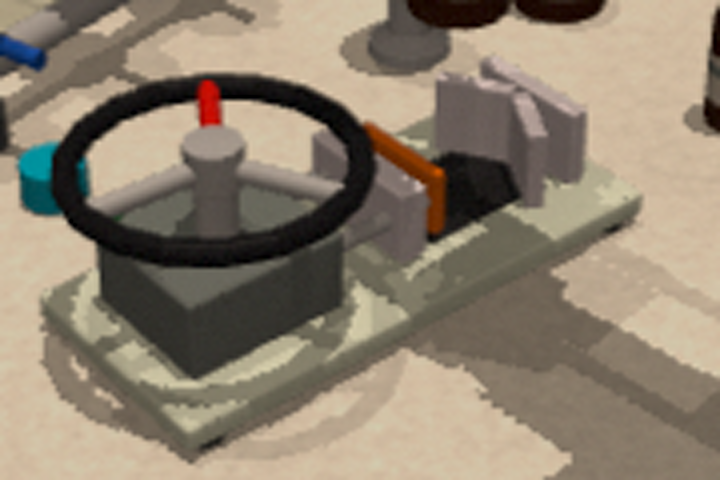

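The predicted V apex (347,238) and hub (273,250) match the side picture, so the target stands. I'll lower the bottle, slowly at the end.

```bash
python3 -m inch '{"dp":[[5,0,0],[15,0,0],[20,0,0],[20,0,0],[20,0,0],[20,0,0],[15,0,0],[10,0,0],[5,0,0],[4,0,0],[0,0,0],[0,0,0]],"yaw":[0,0,0,0,0,0,0,0,0,0,0,0]}' && python3 -m inch '{"dp":[[1.5,0,0],[0,0,0],[1,0,0],[0,0,0]],"yaw":[0,0,0,0]}'
python3 - <<'E'
from rig import bot
import cv2,pickle
for n in ["side","top"]:
    c=bot.capture(n);pickle.dump(c,open(f"{n}4.pkl","wb"))
    cv2.imwrite(f"pics/{n}4.png",cv2.resize(c["color"][200:320,220:400,::-1],None,fx=4,fy=4))
s=bot.read_state();print(s["position"],s["opening"],s["force"])
E
```

```text
time_s: 6.7
position: [0.5543, 0.0249, 0.1462]
tcp_rot: [[0.001, 0.267, -0.964], [-0.0, -0.964, -0.267], [-1.0, 0.001, -0.001]]
force: [0.2, 0.3, -4.5]
opening: 0.521
time_s: 7.03
position: [0.5538, 0.0252, 0.1433]
tcp_rot: [[0.001, 0.268, -0.964], [-0.0, -0.964, -0.268], [-1.0, 0.0, -0.001]]
force: [-0.5, 0.3, -4.6]
opening: 0.519
[0.55373152 0.02521038 0.14321923] 0.5180429866724362 [-0.05084593 -0.57182321 -4.48697421]
```

View pics/side4.png

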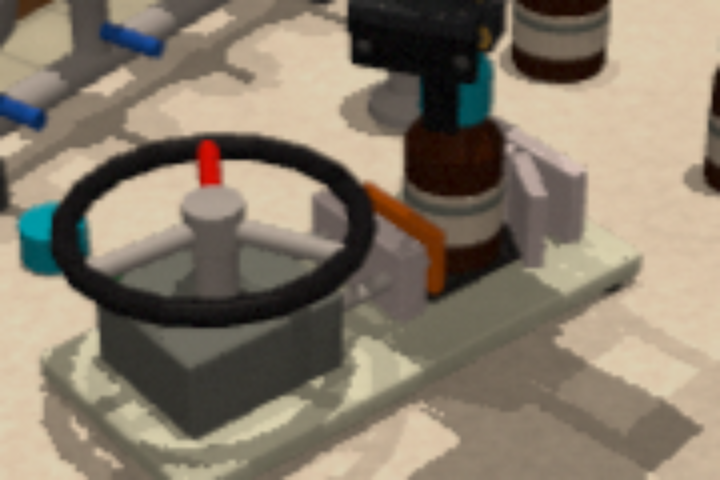

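View pics/top4.png

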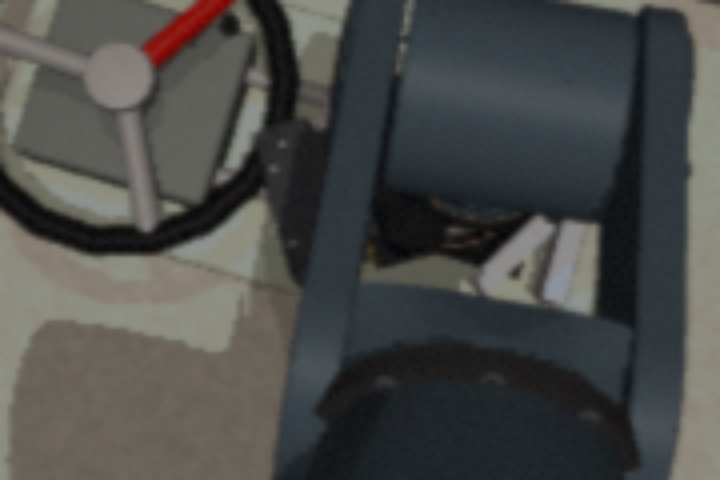

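The bottle is between pad and V and still hangs (Fz −4.5 N, underside about 3 mm up). I'll take small steps down.

```bash
python3 -m inch '{"dp":[[1,0,0],[0,0,0],[1,0,0],[0,0,0]],"yaw":[0,0,0,0]}';python3 -m inch '{"dp":[[0.7,0,0],[0,0,0],[0,0,0]],"yaw":[0,0,0]}'
```

```text
time_s: 7.47
position: [0.5536, 0.0252, 0.1409]
tcp_rot: [[-0.0, 0.267, -0.964], [0.0, -0.964, -0.267], [-1.0, -0.0, 0.0]]
force: [0.2, -0.2, -4.7]
opening: 0.523
time_s: 7.72
position: [0.5536, 0.0252, 0.1403]
tcp_rot: [[-0.0, 0.267, -0.964], [0.0, -0.964, -0.267], [-1.0, -0.0, 0.0]]
force: [-0.3, -0.5, -4.3]
opening: 0.522
```

```bash
python3 -m inch '{"dp":[[0.6,0,0],[0,0,0],[0,0,0]],"yaw":[0,0,0]}';python3 -m inch '{"dp":[[0.6,0,0],[0,0,0],[0,0,0]],"yaw":[0,0,0]}'
```

```text
time_s: 7.97
position: [0.5537, 0.0252, 0.1397]
tcp_rot: [[-0.0, 0.267, -0.964], [0.0, -0.964, -0.267], [-1.0, -0.0, 0.0]]
force: [0.4, 0.1, -4.1]
opening: 0.521
time_s: 8.22
position: [0.5539, 0.0252, 0.1396]
tcp_rot: [[0.001, 0.268, -0.964], [-0.0, -0.964, -0.268], [-1.0, 0.0, -0.001]]
force: [-1.2, 0.6, 0.2]
opening: 0.517
```

The load has come off (Fz −4.1 → +0.2), so the bottle is standing. I'll release it and lift straight up.

```bash
python3 -m inch '{"dp":[[0,0,0],[0,0,0],[0,0,0],[0,0,0],[0,0,0],[0,0,0]],"yaw":[0,0,0,0,0,0]}' 80 && python3 -m inch '{"dp":[[-10,0,0],[-20,0,0],[-25,0,0],[-25,0,0],[-25,0,0],[-15,0,0],[0,0,0],[0,0,0]],"yaw":[0,0,0,0,0,0,0,0]}'
python3 - <<'E'
from rig import bot
import cv2,pickle
for n in ["side","wrist"]:
    c=bot.capture(n);pickle.dump(c,open(f"{n}5.pkl","wb"))
    cv2.imwrite(f"pics/{n}5.png",cv2.resize(c["color"][200:320,220:400,::-1],None,fx=4,fy=4) if n=="side" else c["color"][:,:,::-1])
s=bot.read_state();print(s["position"],s["opening"],s["force"])
E
```

```text
time_s: 8.72
position: [0.5539, 0.0251, 0.1392]
tcp_rot: [[0.0, 0.267, -0.964], [-0.0, -0.964, -0.267], [-1.0, 0.0, -0.0]]
force: [-0.4, -0.6, -1.0]
opening: 0.872
time_s: 9.38
position: [0.554, 0.0251, 0.2603]
tcp_rot: [[0.003, 0.268, -0.964], [-0.0, -0.964, -0.268], [-1.0, 0.001, -0.002]]
force: [0.3, -0.9, -1.1]
opening: 0.923
[0.55271766 0.02527177 0.25818097] 0.9202037864327415 [ 0.24819204 -0.16404123 -0.32128299]
```

View pics/side5.png

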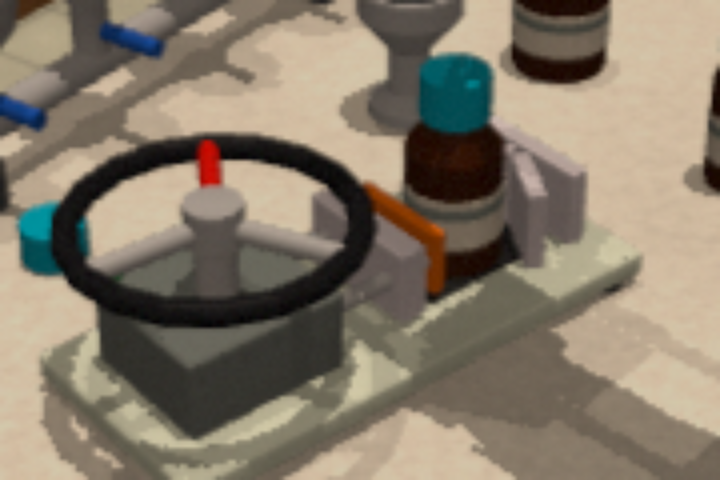

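View pics/wrist5.png

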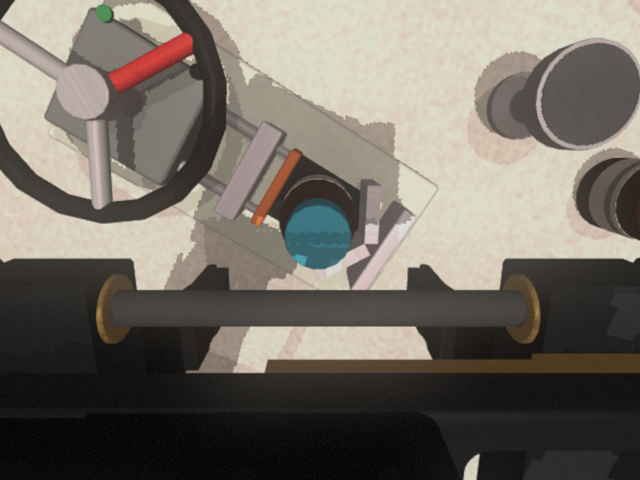

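The bottle stands upright and free between V and pad. Next I'll shut the fingers and move above the gap between the red spoke (−49°) and the spoke at 71°, at 50 mm radius.

```bash
python3 -m inch '{"dp":[[0,-14.8,-14.5],[0,-14.8,-14.5],[0,-14.8,-14.5],[0,-14.8,-14.5],[0,-14.8,-14.5],[0,-14.8,-14.5],[0,-14.8,-14.5],[0,-14.8,-14.5],[0,-14.8,-14.5],[0,-14.8,-14.5],[0,0,0],[0,0,0],[0,0,0]],"yaw":[0,0,0,0,0,0,0,0,0,0,0,0,0]}' 0
python3 - <<'E'
from rig import bot
import cv2,pickle
from h import *
for n in ["top","wrist"]:
    c=bot.capture(n);pickle.dump(c,open(f"{n}6.pkl","wb"))
    cv2.imwrite(f"pics/{n}6.png",c["color"][:,:,::-1])
s=bot.read_state();print(s["position"],s["opening"],s["force"],s["joint_positions"].round(1))
W=np.array([.604,.202])
for a in (-49,71,-169): print(proj(c,[*(W+.07*np.array([np.cos(np.radians(a)),np.sin(np.radians(a))])),.125]))
print(proj(c,[*W,.145]))
E
```

```text
time_s: 10.57
position: [0.6527, 0.206, 0.2573]
tcp_rot: [[-0.004, 0.268, -0.964], [-0.001, -0.964, -0.268], [-1.0, 0.0, 0.004]]
force: [1.1, -0.9, 0.4]
opening: 0.04
[0.65306105 0.20554948 0.25826702] 0.014274946625137855 [0.1863865  0.70462923 0.15714111] [ 8.1 33.8 71.  -0.  75.3 82.7]
[388.18237187 250.16778074]
[230.74679607 238.3352193 ]
[300.62500158 364.90304245]
[305.78126352 297.05171179]
```

View pics/wrist6.png

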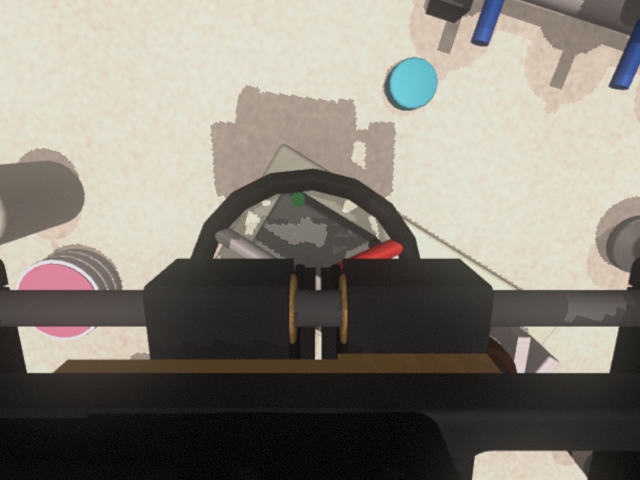

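View pics/top6.png

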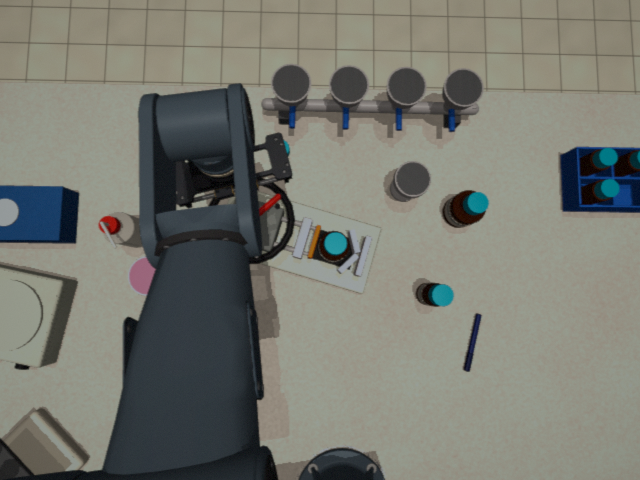

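The wrist view shows the red spoke tip at (395,248) and the other spoke tip at (222,236), close to predictions (388,250) and (231,238). The gap below the fingers is clear, so I'll descend.

```bash
python3 -m inch '{"dp":[[10,0,0],[20,0,0],[20,0,0],[20,0,0],[20,0,0],[15,0,0],[10,0,0],[10,0,0],[10,0,0],[6,0,0],[0,0,0],[0,0,0]],"yaw":[0,0,0,0,0,0,0,0,0,0,0,0]}'
python3 - <<'E'
from rig import bot
import cv2
from h import *
c=bot.capture("side")
cv2.imwrite("pics/side7.png",cv2.resize(c["color"][180:320,220:400,::-1],None,fx=4,fy=4))
s=bot.read_state();print(s["position"],s["opening"],s["force"])
R=s["tcp_rot"];R=np.array([[0,.2673,-.9636],[0,-.9636,-.2673],[-1,0,0]])
W=np.array([.604,.202]);ty=R[:2,1];tz=R[:2,2]
def h(th):
    n=np.array([-np.sin(th),np.cos(th)]);return 15*abs(n@ty)+9.5*abs(n@tz)
th0=np.radians(-49)
for th,l in ((th0,"contact"),(th0-7.25,"stop")):
    print(l,np.degrees(th+np.arcsin((h(th)+7)/50)))
# rows
p=s["position"][:2];phi=5
for call in range(4):
    out=[]
    for i in range(20):
        phi-=6
        q=W+.05*np.array([np.cos(np.radians(phi)),np.sin(np.radians(phi))])
        d=(q-p)*1000;a=[0,round(float(d@ty),1),round(float(d@tz),1)]
        p=p+(a[1]*ty+a[2]*tz)/1000;out.append(a)
    print(phi,str(out).replace(" ",""))
E
```

```text
time_s: 11.67
position: [0.654, 0.2065, 0.1182]
tcp_rot: [[0.0, 0.267, -0.964], [0.0, -0.964, -0.267], [-1.0, 0.0, -0.0]]
force: [0.8, 0.1, 1.3]
opening: 0.005
[0.65431787 0.20663971 0.11875263] 0.007978523001459289 [ 0.21701407 -0.37345967 -0.6808675 ]
contact -22.856049412724047
stop -437.3778633041829
-115 [[0,5.2,1.8],[0,5.0,1.7],[0,4.7,2.3],[0,4.4,2.7],[0,4.2,3.2],[0,3.8,3.6],[0,3.4,4.0],[0,3.0,4.3],[0,2.5,4.6],[0,2.0,4.8],[0,1.4,5.1],[0,1.0,5.1],[0,0.4,5.2],[0,-0.1,5.3],[0,-0.7,5.1],[0,-1.2,5.1],[0,-1.8,5.0],[0,-2.2,4.7],[0,-2.8,4.5],[0,-3.2,4.1]]
-235 [[0,-3.6,3.8],[0,-3.9,3.4],[0,-4.4,3.0],[0,-4.6,2.5],[0,-4.8,2.0],[0,-5.0,1.4],[0,-5.2,1.0],[0,-5.2,0.4],[0,-5.2,-0.1],[0,-5.2,-0.7],[0,-5.1,-1.2],[0,-4.9,-1.8],[0,-4.7,-2.2],[0,-4.5,-2.8],[0,-4.2,-3.2],[0,-3.8,-3.6],[0,-3.3,-3.9],[0,-3.0,-4.3],[0,-2.5,-4.6],[0,-2.0,-4.9]]
-355 [[0,-1.5,-5.0],[0,-1.0,-5.1],[0,-0.4,-5.3],[0,0.2,-5.2],[0,0.7,-5.2],[0,1.2,-5.1],[0,1.7,-4.9],[0,2.3,-4.7],[0,2.7,-4.5],[0,3.2,-4.1],[0,3.6,-3.8],[0,4.0,-3.4],[0,4.3,-3.0],[0,4.6,-2.5],[0,4.8,-2.0],[0,5.1,-1.5],[0,5.1,-0.9],[0,5.2,-0.5],[0,5.2,0.2],[0,5.2,0.7]]
-475 [[0,5.1,1.2],[0,5.0,1.7],[0,4.7,2.3],[0,4.4,2.7],[0,4.2,3.2],[0,3.8,3.6],[0,3.4,4.0],[0,3.0,4.3],[0,2.5,4.6],[0,2.0,4.8],[0,1.4,5.1],[0,1.0,5.1],[0,0.4,5.2],[0,-0.1,5.3],[0,-0.7,5.1],[0,-1.2,5.1],[0,-1.8,5.0],[0,-2.2,4.7],[0,-2.8,4.5],[0,-3.2,4.1]]
```

View pics/side7.png

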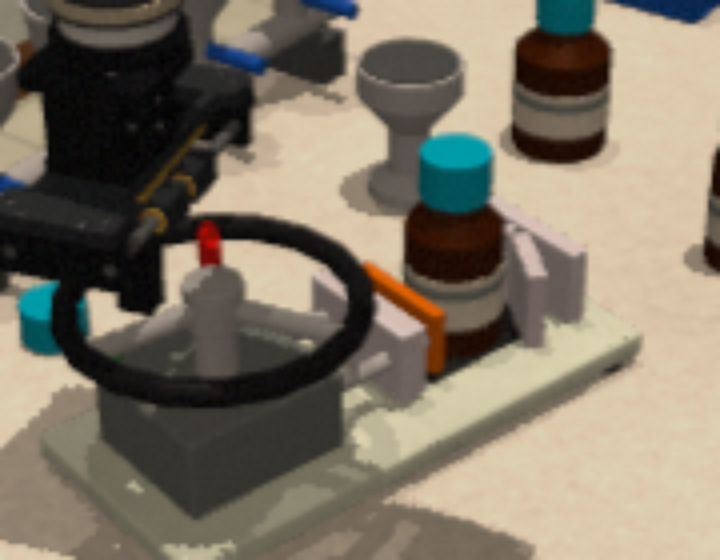

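The fingers are inside the rim in the gap, clear of the gearbox. I'll start circling clockwise, first 10 rows and then a check.

```bash
python3 -m inch '{"dp":[[0,5.2,1.8],[0,5.0,1.7],[0,4.7,2.3],[0,4.4,2.7],[0,4.2,3.2],[0,3.8,3.6],[0,3.4,4.0],[0,3.0,4.3],[0,2.5,4.6],[0,2.0,4.8]],"yaw":[0,0,0,0,0,0,0,0,0,0]}'
python3 - <<'E'
from rig import bot
import cv2
from h import *
c=bot.capture("side")
cv2.imwrite("pics/side8.png",cv2.resize(c["color"][180:320,220:400,::-1],None,fx=4,fy=4))
s=bot.read_state();p=s["position"]-[.604,.202,0];print(s["position"],s["force"],np.hypot(*p[:2]),np.degrees(np.arctan2(p[1],p[0])))
E
```

```text
time_s: 12.55
position: [0.634, 0.1621, 0.1189]
tcp_rot: [[0.005, 0.267, -0.964], [0.003, -0.964, -0.267], [-1.0, -0.002, -0.006]]
force: [3.6, 5.1, -0.0]
opening: 0.005
[0.6329696  0.16130029 0.11886985] [ 2.28066591  3.22206886 -0.27557443] 0.049957021732856516 -54.55716088641234
```

View pics/side8.png

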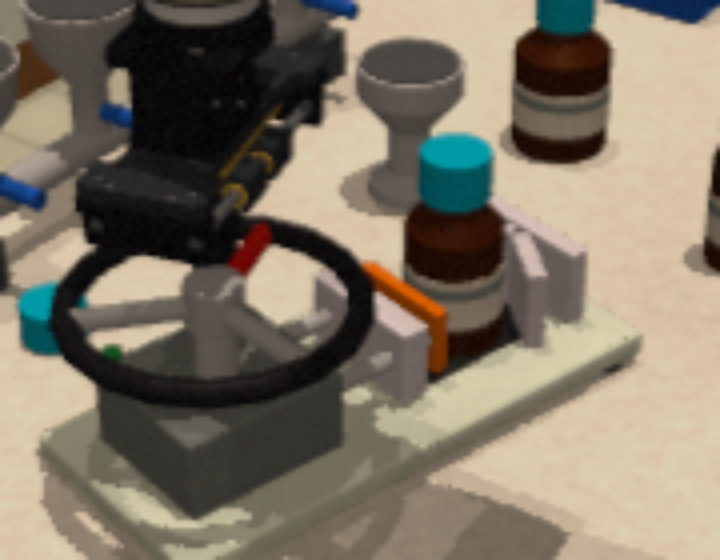

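The wheel turns with about 5 N and the clamp hasn't moved. I'll continue.

```bash
python3 -m inch '{"dp":[[0,1.4,5.1],[0,1.0,5.1],[0,0.4,5.2],[0,-0.1,5.3],[0,-0.7,5.1],[0,-1.2,5.1],[0,-1.8,5.0],[0,-2.2,4.7],[0,-2.8,4.5],[0,-3.2,4.1]],"yaw":[0,0,0,0,0,0,0,0,0,0]}'; python3 -m inch '{"dp":[[0,-3.6,3.8],[0,-3.9,3.4],[0,-4.4,3.0],[0,-4.6,2.5],[0,-4.8,2.0],[0,-5.0,1.4],[0,-5.2,1.0],[0,-5.2,0.4],[0,-5.2,-0.1],[0,-5.2,-0.7]],"yaw":[0,0,0,0,0,0,0,0,0,0]}'
python3 - <<'E'
from rig import bot
import cv2
from h import *
c=bot.capture("side")
cv2.imwrite("pics/side9.png",cv2.resize(c["color"][180:320,220:400,::-1],None,fx=4,fy=4))
s=bot.read_state();p=s["position"]-[.604,.202,0];print(s["position"],s["force"],np.hypot(*p[:2]),np.degrees(np.arctan2(p[1],p[0])))
E
```

```text
time_s: 13.43
position: [0.587, 0.156, 0.1197]
tcp_rot: [[0.011, 0.267, -0.964], [-0.0, -0.964, -0.267], [-1.0, 0.003, -0.011]]
force: [6.7, -0.7, 0.5]
opening: 0.006
time_s: 14.27
position: [0.5562, 0.1947, 0.119]
tcp_rot: [[0.005, 0.268, -0.963], [-0.004, -0.963, -0.268], [-1.0, 0.006, -0.004]]
force: [3.2, -7.9, 1.3]
opening: 0.004
[0.55531853 0.19599564 0.11882176] [ 1.39947661 -4.39649781  0.97556527] 0.04905036422989749 -172.96866969919085
```

View pics/side9.png

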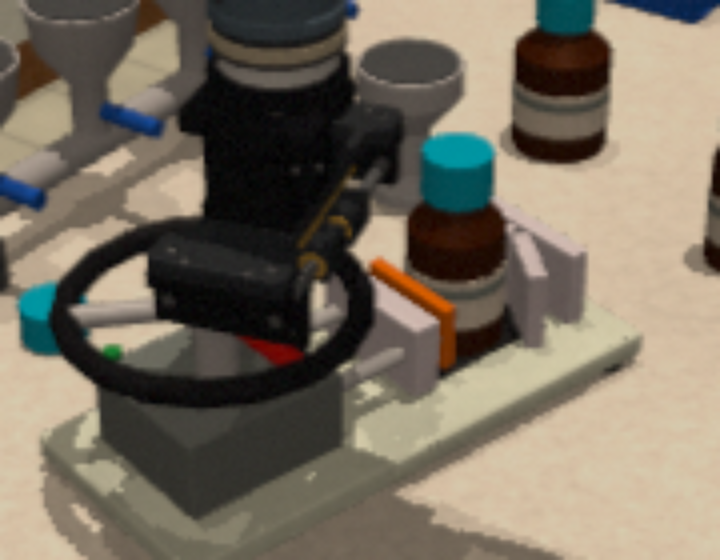

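The jaw is advancing, the red spoke now points to about 160°, and the clamp is still. The push is about 7 N and steady.

```bash
python3 -m inch '{"dp":[[0,-5.1,-1.2],[0,-4.9,-1.8],[0,-4.7,-2.2],[0,-4.5,-2.8],[0,-4.2,-3.2],[0,-3.8,-3.6],[0,-3.3,-3.9],[0,-3.0,-4.3],[0,-2.5,-4.6],[0,-2.0,-4.9]],"yaw":[0,0,0,0,0,0,0,0,0,0]}'; python3 -m inch '{"dp":[[0,-1.5,-5.0],[0,-1.0,-5.1],[0,-0.4,-5.3],[0,0.2,-5.2],[0,0.7,-5.2],[0,1.2,-5.1],[0,1.7,-4.9],[0,2.3,-4.7],[0,2.7,-4.5],[0,3.2,-4.1]],"yaw":[0,0,0,0,0,0,0,0,0,0]}'
python3 - <<'E'
from rig import bot
import cv2
from h import *
c=bot.capture("side")
cv2.imwrite("pics/side10.png",cv2.resize(c["color"][180:320,220:400,::-1],None,fx=4,fy=4))
s=bot.read_state();p=s["position"]-[.604,.202,0];print(s["position"],s["force"],np.hypot(*p[:2]),np.degrees(np.arctan2(p[1],p[0])))
E
```

```text
time_s: 15.15
position: [0.5717, 0.2404, 0.1172]
tcp_rot: [[-0.008, 0.268, -0.963], [-0.005, -0.963, -0.268], [-1.0, 0.003, 0.009]]
force: [-2.9, -4.9, 0.5]
opening: 0.003
time_s: 15.98
position: [0.6192, 0.2465, 0.1164]
tcp_rot: [[-0.013, 0.268, -0.963], [-0.002, -0.964, -0.268], [-1.0, -0.002, 0.013]]
force: [-6.3, 1.3, 0.5]
opening: 0.011
[0.6210509  0.24621887 0.11663828] [-3.83286026  0.72632955 -1.14933155] 0.047392422258012344 68.91323758935117
```

View pics/side10.png

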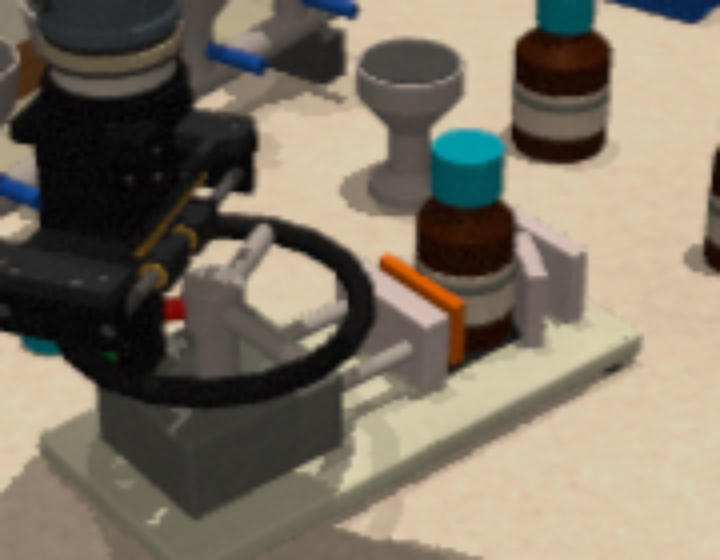

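The pad has just reached the bottle and pushed it toward the V. I'll continue while watching the force.

```bash
python3 -m inch '{"dp":[[0,3.6,-3.8],[0,4.0,-3.4],[0,4.3,-3.0],[0,4.6,-2.5],[0,4.8,-2.0],[0,5.1,-1.5]],"yaw":[0,0,0,0,0,0]}'; python3 -m inch '{"dp":[[0,5.1,-0.9],[0,5.2,-0.5],[0,5.2,0.2],[0,5.2,0.7]],"yaw":[0,0,0,0]}'
python3 - <<'E'
from rig import bot
import cv2
from h import *
c=bot.capture("side")
cv2.imwrite("pics/side11.png",cv2.resize(c["color"][180:320,220:400,::-1],None,fx=4,fy=4))
s=bot.read_state();p=s["position"]-[.604,.202,0];print(s["position"],s["force"],np.hypot(*p[:2]),np.degrees(np.arctan2(p[1],p[0])))
E
```

```text
time_s: 16.53
position: [0.6437, 0.2273, 0.1172]
tcp_rot: [[-0.008, 0.267, -0.964], [0.002, -0.964, -0.267], [-1.0, -0.004, 0.007]]
force: [-6.2, 4.7, 0.8]
opening: 0.008
time_s: 16.87
position: [0.6506, 0.2089, 0.1174]
tcp_rot: [[-0.005, 0.267, -0.964], [0.005, -0.964, -0.267], [-1.0, -0.006, 0.004]]
force: [-2.3, 8.2, -1.0]
opening: 0.009
[0.6513416  0.2074528  0.11749463] [-0.96388487  4.4169006  -0.25412465] 0.047654588129131384 6.570366956059995
```

View pics/side11.png

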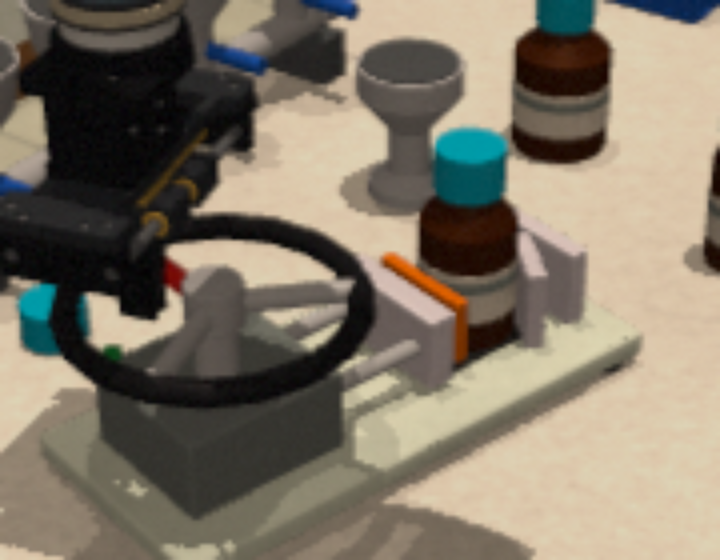

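```bash
python3 -m inch '{"dp":[[0,5.1,1.2],[0,5.0,1.7],[0,4.7,2.3],[0,4.4,2.7],[0,4.2,3.2]],"yaw":[0,0,0,0,0]}'; python3 -m inch '{"dp":[[0,3.8,3.6],[0,3.4,4.0],[0,3.0,4.3]],"yaw":[0,0,0]}'; python3 -m inch '{"dp":[[0,2.5,4.6],[0,2.0,4.8]],"yaw":[0,0]}'
python3 - <<'E'
from rig import bot
import cv2
from h import *
c=bot.capture("side")
cv2.imwrite("pics/side12.png",cv2.resize(c["color"][180:320,220:400,::-1],None,fx=4,fy=4))
c=bot.capture("top")
cv2.imwrite("pics/top12.png",cv2.resize(c["color"][165:305,195:395,::-1],None,fx=4,fy=4))
s=bot.read_state();p=s["position"]-[.604,.202,0];print(s["position"],s["force"],np.hypot(*p[:2]),np.degrees(np.arctan2(p[1],p[0])))
E
```

```text
time_s: 17.33
position: [0.6491, 0.1833, 0.1183]
tcp_rot: [[0.002, 0.267, -0.964], [0.005, -0.964, -0.267], [-1.0, -0.004, -0.003]]
force: [1.2, 7.3, 0.7]
opening: 0.006
time_s: 17.58
position: [0.6417, 0.1697, 0.1187]
tcp_rot: [[0.005, 0.267, -0.964], [0.004, -0.964, -0.267], [-1.0, -0.003, -0.006]]
force: [2.4, 6.8, -0.9]
opening: 0.005
time_s: 17.75
position: [0.637, 0.1642, 0.1193]
tcp_rot: [[0.013, 0.265, -0.964], [0.008, -0.964, -0.265], [-1.0, -0.004, -0.015]]
force: [12.5, 17.3, -7.8]
opening: 0.002
[0.6372379  0.16427892 0.11934889] [ 8.89323259 10.38841397 -5.26289188] 0.05027561885928269 -48.61514185629685
```

View pics/side12.png

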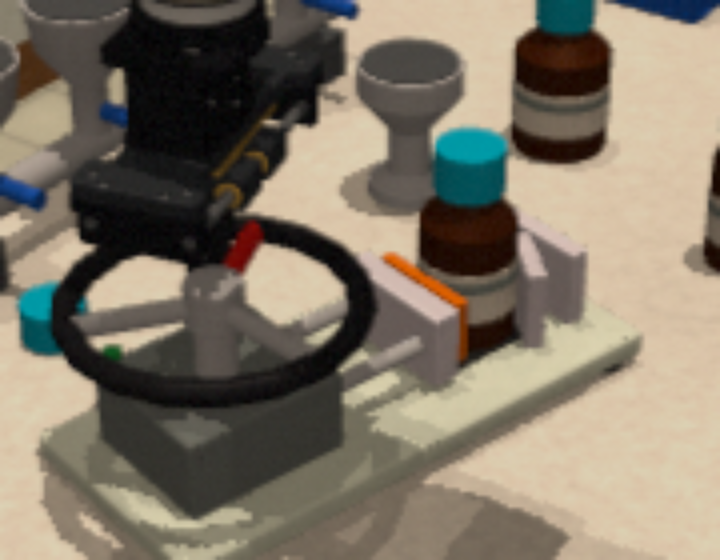

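View pics/top12.png

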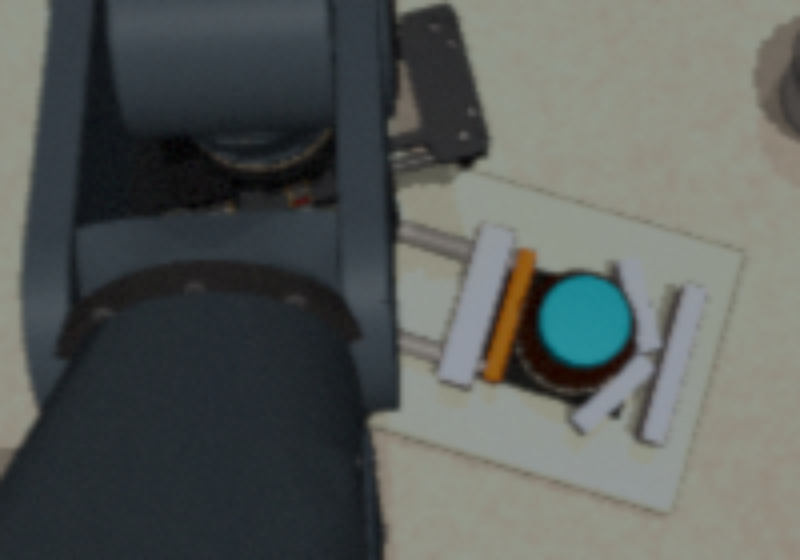

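The push jumped from 7 to about 20 N and then eased. The bottle is now against the V and the pad is compressing, with no clamp movement. I'll hold and measure the jaw travel before going on.

```bash
cat > jaw.py <<'E'
from h import *
import cv2
from rig import bot
a=pickle.load(open("cams0.pkl","rb"))["top"]
def edges():
    b=bot.capture("top")
    A=cv2.cvtColor(a["color"],cv2.COLOR_RGB2GRAY);B=cv2.cvtColor(b["color"],cv2.COLOR_RGB2GRAY)
    ca=np.array([302.5,238.]) # jaw top centre px approx in initial picture
    # sample along clamp y direction at several x offsets: fit displacement via template matching, upscaled
    y0,y1,x0,x1=216,262,290,312
    f=8
    T=cv2.resize(A[y0:y1,x0:x1],None,fx=f,fy=f,interpolation=2)
    S=cv2.resize(B[y0-6:y1+14,x0-2:x1+24],None,fx=f,fy=f,interpolation=2)
    # mask to the jaw plate: bright
    M=(T>150).astype(np.uint8); 
    if M.mean()<.05: M=(T>np.percentile(T,70)).astype(np.uint8)
    r=cv2.matchTemplate(S,T,cv2.TM_CCORR_NORMED,mask=cv2.dilate(M,np.ones((17,17)))*255)
    _,v,_,l=cv2.minMaxLoc(r)
    d=np.array([l[0]/f-2,l[1]/f-6])
    p=ray(a,*ca,.08);q=ray(a,*(ca+d),.08);dw=(q-p)[:2]
    return v,d,dw*1000,-1000*((q-p)[:2]@np.array([.28,.96]))
if __name__=="__main__":
    print(edges())
    s=bot.read_state();p=s["position"]-[.604,.202,0];print(s["position"],s["force"],np.hypot(*p[:2]),np.degrees(np.arctan2(p[1],p[0])))
    R=s["tcp_rot"];ty=R[:2,1];tz=R[:2,2]
    # red spoke angle from finger contact
    from scipy.optimize import brentq
    def g(th):
        n=np.array([-np.sin(th),np.cos(th)]);h=15*abs(n@ty)+9.5*abs(n@tz)
        return 1000*p[:2]@n-h-7
    ph=np.arctan2(p[1],p[0]);th=brentq(g,ph-1,ph)
    print("spoke",np.degrees(th),"turned",-np.degrees(th)-49+ (360 if th>-3.2 else 0))
E
python3 jaw.py
```

```text
(0.9938939809799194, array([12.   ,  3.625]), array([ -7.64499741, -26.26642402]), np.float64(27.35636633408973))
[0.63724552 0.16427175 0.11931142] [ 7.69389725 10.77034907 -4.46911611] 0.05028603627815775 -48.61402784956532
spoke -69.3736270330412 turned 380.3736270330412
```

Jaw travel is about 27.4 ±1 mm by image and 26.5 mm by finger geometry, so it isn't clearly at the stop. I'll take small steps and see whether the wheel still yields.

```bash
python3 -m inch '{"dp":[[0,0.3,1.2],[0,0.3,1.2],[0,0,0]],"yaw":[0,0,0]}';python3 jaw.py
```

```text
time_s: 18.15
position: [0.6371, 0.1641, 0.1195]
tcp_rot: [[0.018, 0.265, -0.964], [0.009, -0.964, -0.265], [-1.0, -0.004, -0.02]]
force: [11.3, 13.5, -6.8]
opening: 0.0
(0.9938547015190125, array([12.   ,  3.625]), array([ -7.64499741, -26.26642402]), np.float64(27.35636633408973))
[0.63709379 0.16415438 0.11945687] [11.2615041  12.73032502 -6.28355867] 0.050274147104242446 -48.83219106184958
spoke -69.54601718479537 turned 380.54601718479535
```

Commanded 2.5 mm, moved 0.2 mm, force up to 17 N: something is holding it. Before pushing more, I'll look at the bottle's seating and the true wheel angle.

Run:
```python
from rig import bot
import cv2
from h import *
for n in ("top","wrist","side"):
    c=bot.capture(n);pickle.dump(c,open(f"{n}13.pkl","wb"))
    im=c["color"][:,:,::-1]
    if n=="top": im=cv2.resize(im[205:285,290:390],None,fx=7,fy=7,interpolation=2)
    if n=="side": im=cv2.resize(im[220:320,220:400],None,fx=4.4,fy=4.4,interpolation=2)
    cv2.imwrite(f"pics/{n}13.png",im)
```

```text
(no output)
```

View pics/top13.png

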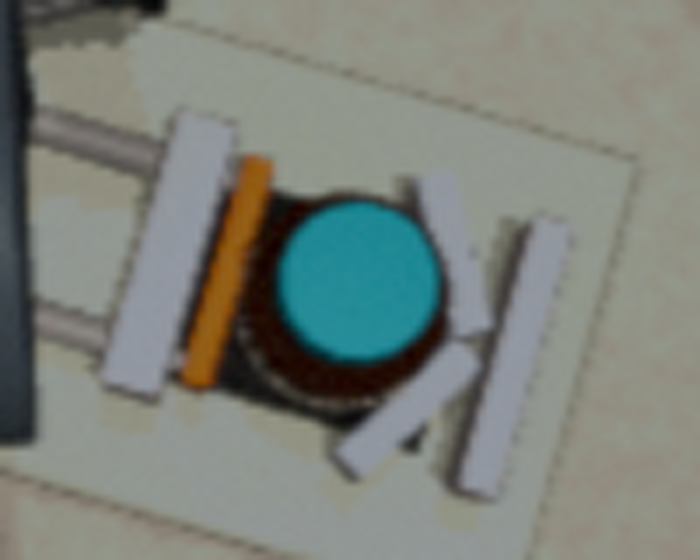

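View pics/wrist13.png

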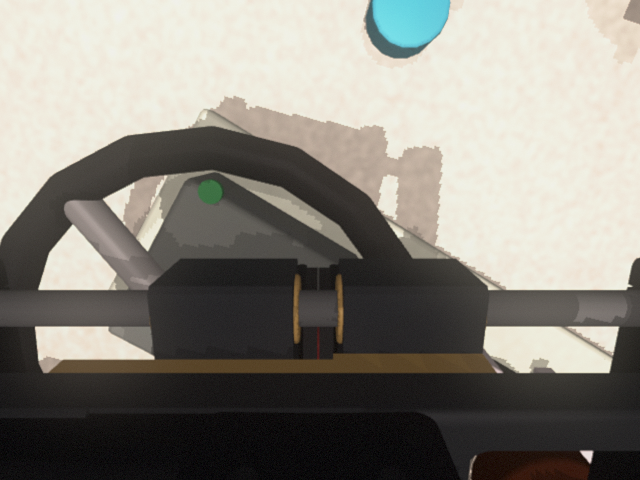

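View pics/side13.png

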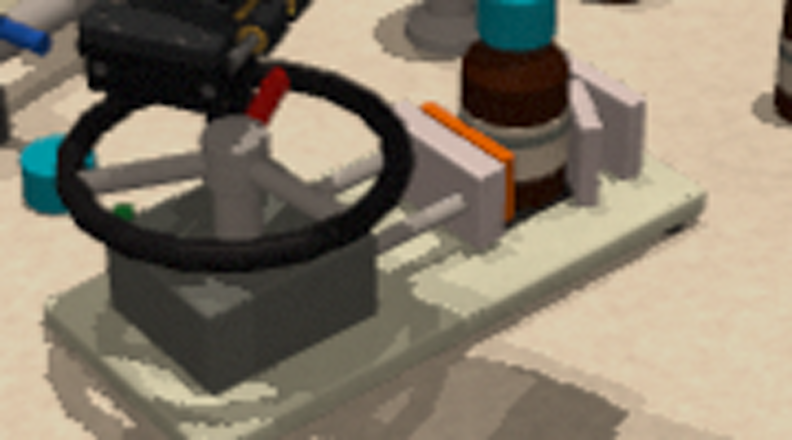

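Run:
```python
from h import *
d=pickle.load(open("cams0.pkl","rb"))
s=pickle.load(open("side13.pkl","rb"));w=pickle.load(open("wrist13.pkl","rb"));t=pickle.load(open("top13.pkl","rb"))
W=np.array([.604,.202])
ang=lambda p:(np.degrees(np.arctan2(*(p[:2]-W)[::-1])),np.hypot(*(p[:2]-W)))
f=lambda x,y:((x+.5)/4.4-.5+220,(y+.5)/4.4-.5+220)
print("side red",ang(ray(s,*f(278,80),.125)),"left",ang(ray(s,*f(85,183),.125)),"wrist spoke tip",ang(ray(w,82,208,.125)))
g=lambda x,y:((x+.5)/4-.5+220,(y+.5)/4-.5+180)
print("side0 red (crop s3c 208,92)",ang(ray(d["side"],(208.5)/4-.5+220,92.5/4-.5+215,.125)))
k=lambda x,y:((x+.5)/7-.5+290,(y+.5)/7-.5+205)
cap=ray(t,*k(360,281),.16);print("cap",cap)
ca=np.array([.28,.96]);cx=np.array([.96,-.28]);S=np.array([.550,.0165])
print("station frame",(cap[:2]-S)@cx,(cap[:2]-S)@ca)
P=[ray(t,*k(*q),.08) for q in((265,160),(208,388),(240,160),(185,385),(235,125),(160,395),(178,112),(105,382),(478,335))]
for n,p in zip(("padfrontL","padfrontR","padbackL","padbackR","jawfrontL","jawfrontR","jawbackL","jawbackR","apex"),P):print(n,((p[:2]-S)@cx).round(4),((p[:2]-S)@ca-.095).round(4))
q=[ray(d["top"],(x+.5)/4-.5+195,(y+.5)/4-.5+165,.08) for x,y in ((435,211),(393,366),(466,215),(425,372),(503,243),(470,372))]
for n,p in zip(("jbL","jbR","jfL","jfR","pfL","pfR"),q):print("0",n,((p[:2]-S)@cx).round(4),((p[:2]-S)@ca-.095).round(4))
```

```text
side red (np.float64(-68.73095326412324), np.float64(0.07734787027752961)) left (np.float64(51.98209619160679), np.float64(0.07765521031924454)) wrist spoke tip (np.float64(52.207154170219745), np.float64(0.07764084514925756))
side0 red (crop s3c 208,92) (np.float64(-48.58037100929202), np.float64(0.07660180017344433))
cap [0.54973235 0.01465056 0.16      ]
station frame 0.0002608979682130128 -0.0018504085399153047
padfrontL 0.0362 -0.0608
padfrontR -0.0373 -0.0644
padbackL 0.0339 -0.0533
padbackR -0.0384 -0.0573
jawfrontL 0.0441 -0.0486
jawfrontR -0.0437 -0.0507
jawbackL 0.0428 -0.0304
jawbackR -0.0447 -0.0332
apex 0.003 -0.1402
0 jbL 0.0421 -0.004
0 jbR -0.0458 -0.007
0 jfL 0.0449 -0.0208
0 jfR -0.0439 -0.0246
0 pfL 0.036 -0.0447
0 pfR -0.0368 -0.048
```

The red spoke now sits at −68.6°, against −48.6° at the start, so the wheel has turned 380°. This same finger position was passed freely one turn ago. Other readings:
- **Bottle:** seated within 2 mm of the station.
- **Pad:** compressed about 8–10 mm, which puts the jaw at about −29 mm or slightly further.
- **Initial jaw position:** it measured a few mm forward of 0 at the start, which explains the smaller turn.

This is the end stop, so I'll back off without forcing it.

```bash
python3 -m inch '{"dp":[[0,-0.6,-2.4],[0,-2.0,-4.8],[0,-2.5,-4.6],[0,-3.0,-4.3],[0,0,0],[0,0,0]],"yaw":[0,0,0,0,0,0]}';python3 - <<'E'
from rig import bot
import cv2
from h import *
for n in ("top","side"):
    c=bot.capture(n);pickle.dump(c,open(f"{n}14.pkl","wb"))
    im=c["color"][:,:,::-1]
    if n=="top": im=cv2.resize(im[205:285,290:390],None,fx=7,fy=7,interpolation=2)
    if n=="side": im=cv2.resize(im[220:320,220:400],None,fx=4.4,fy=4.4,interpolation=2)
    cv2.imwrite(f"pics/{n}14.png",im)
s=bot.read_state();p=s["position"]-[.604,.202,0];print(s["position"],s["force"],np.hypot(*p[:2]),np.degrees(np.arctan2(p[1],p[0])))
E
```

```text
time_s: 18.85
position: [0.6432, 0.1716, 0.118]
tcp_rot: [[-0.001, 0.268, -0.963], [-0.0, -0.963, -0.268], [-1.0, 0.0, 0.001]]
force: [0.0, -0.9, -0.2]
opening: 0.003
[0.6429401  0.17143455 0.11798231] [-0.20586283 -0.43957449  0.39111962] 0.04950331180443118 -38.129608096065304
```

View pics/side14.png

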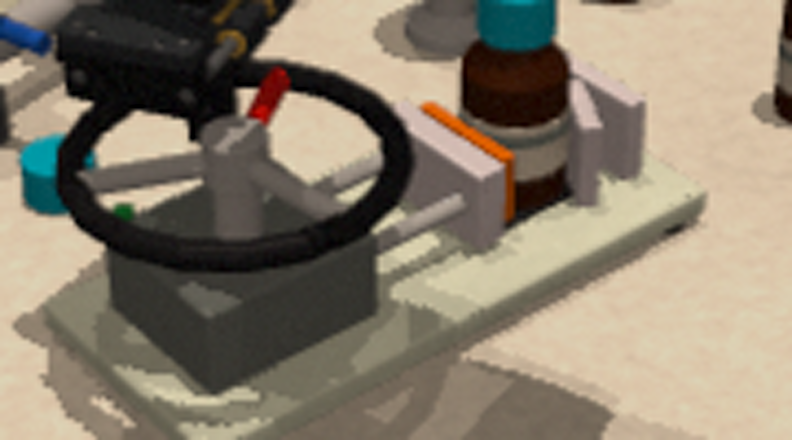

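View pics/top14.png

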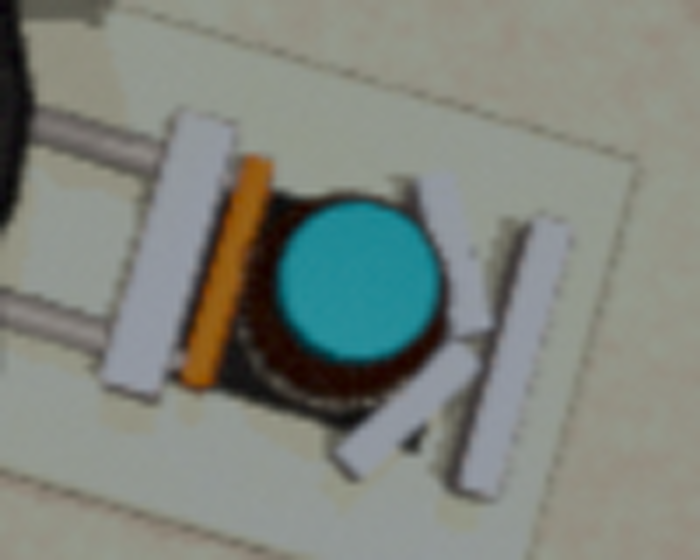

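The wheel and clamp stayed put after backing off (red spoke tip still at (278,80), base corner at (636,158)). As a bias-free check, I'll measure jaw back to V apex at the same height, before and after.

Run:
```python
from h import *
t=pickle.load(open("top14.pkl","rb"));t0=pickle.load(open("cams0.pkl","rb"))["top"]
k=lambda x,y:((x+.5)/7-.5+290,(y+.5)/7-.5+205)
k0=lambda x,y:((x+.5)/4-.5+195,(y+.5)/4-.5+165)
ca=np.array([.28,.96])/np.hypot(.28,.96)
A=ray(t,*k(458,346),.08)[:2]
J=(ray(t,*k(178,112),.08)+ray(t,*k(105,382),.08))[:2]/2
print("now jaw y",(J-A)@ca-.132)
J0=(ray(t,*k0(435,211),.08)+ray(t,*k0(393,366),.08))[:2]/2
print("start jaw y",(J0-A)@ca-.132)
```

```text
now jaw y -0.028669458011358936
start jaw y -0.002348820417952008
```

Jaw measured at −28.7 mm now and −2.3 mm at the start, consistent with the stop at −29 mm. I'll withdraw upward and do a final look.

```bash
python3 -m inch '{"dp":[[-8,0,0],[-15,0,0],[-20,0,0],[-20,0,0],[-20,0,0],[-20,0,0],[-20,0,0],[-15,0,0],[-10,0,0],[0,0,0],[0,0,0],[0,0,0]],"yaw":[0,0,0,0,0,0,0,0,0,0,0,0]}';python3 -m inch '{"dp":[[0,15,15],[0,25,25],[0,25,25],[0,25,25],[0,25,25],[0,15,15],[0,0,0],[0,0,0],[0,0,0]],"yaw":[0,0,0,0,0,0,0,0,0]}'
python3 - <<'E'
from rig import bot
import cv2
for n in ("top","side"):
    c=bot.capture(n);cv2.imwrite(f"pics/{n}15.png",c["color"][:,:,::-1])
s=bot.read_state();print(s["time_s"],s["position"],s["force"])
E
```

```text
time_s: 19.95
position: [0.6426, 0.1716, 0.265]
tcp_rot: [[-0.002, 0.267, -0.964], [-0.0, -0.964, -0.267], [-1.0, -0.0, 0.002]]
force: [-0.2, 0.9, 0.7]
opening: 0.005
time_s: 20.7
position: [0.553, 0.0121, 0.2655]
tcp_rot: [[-0.001, 0.267, -0.964], [0.001, -0.964, -0.267], [-1.0, -0.001, 0.001]]
force: [-0.8, 0.2, -0.3]
opening: 0.001
20.8 [0.55334898 0.01269564 0.26566255] [ 0.90061114 -0.24779732  0.48689901]
```

View pics/side15.png

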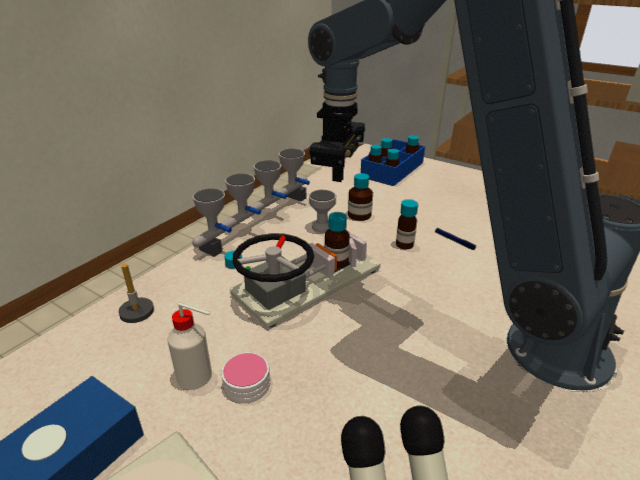

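View pics/top15.png

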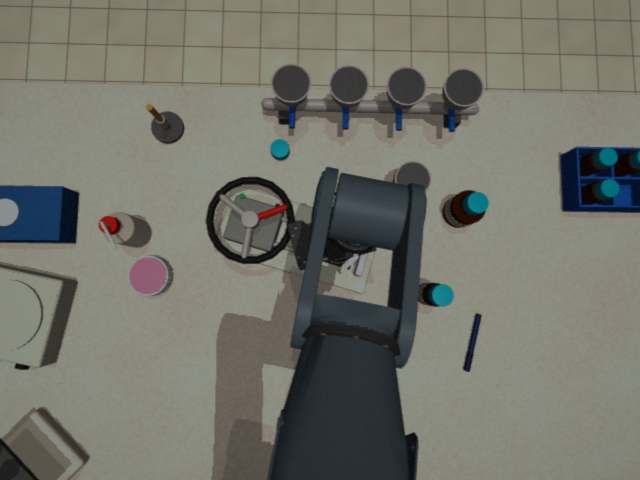

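The arm is clear. The bottle stands clamped at (337,240) in the side view, the wheel has held with its red spoke at (275,212) in the top view, and the other items show no visible movement. I'll hand in.

```bash
python3 -c "
from rig import bot
print(bot.hand_in())"
```

```text
the job is handed in; nothing more can be done
None
```

I stood the medium bottle in the open clamp, let it go, then pushed the red spoke clockwise about 380° with the shut fingers until the wheel came up against its end stop. After that I backed off, lifted clear and handed in at about 21 s.

**Last checks**
- **Bottle:** it looked upright in the camera views, with its cap within 2 mm of its seat and the pad compressed about 8–10 mm. The contact force on the bottle wasn't measured directly.
- **Jaw:** it measured −28.7 mm, where the limit is −27.6 mm and the stop is about −29 mm. It had started at about −2.3 mm.
- **Wheel and surroundings:** the wheel held its angle after release. I saw no movement of the clamp, the other bottles or the bystanders, and the arm was touching nothing.

**What disagreed:** the turn gave only 26.5 mm of jaw travel, and one rougher picture estimate put the jaw at about −31 mm. I took the sudden stiff resistance as the end stop and pushed it no further. The push rose from 7 N to about 20 N there, and a further 2.5 mm command moved the fingers only 0.2 mm.

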